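# Press a capped finial in the sprung glue press

## Robot

A 6-joint arm with a two-finger parallel gripper is mounted at the origin on a cart in front of the work surface, level with it; the furniture and walls round the work are solid. World frame = base frame: x ahead of the robot, y to its left, z up, the work surface at z = 0. Lengths are in m, angles in degrees, forces in N, time in s.
With the tool pointing down it reaches from about 0.325 to 0.75 m from the base axis. Payload 7.6 kg.
Tool frame: the origin (TCP) lies midway between the tips of the shut fingers; the grasp point (between the pads) lies 19 mm behind it; z points along the fingers, y is the line along which they close (so a half turn about z gives the same grasp; the last joint's range is limited). The gripper opens to 85 mm and grips with 20 to 120 N. Pads are 22 mm wide; open, the fingers measure 114 mm over their backs; the gripper's body (76 mm by 85 mm) begins 54 mm behind the grasp point. The pads swing forward as they close: fully open they stand 13 mm farther back than shut.
Start: joints at [68.852, 2.991, 80.254, -0, 96.75, -4.028], TCP at [0.155, 0.502, 0.201] pointing down, gripper open.
Joint ranges: [-166.34, 166.34], [-52.06, 124.39], [6.96, 135.62], [-60.46, 240.46], [14.63, 156.25], [-167.68, 167.68]. Speed limits (degrees/s): [147.25, 147.25, 172.46, 180, 180, 180].

## Interface

Orientations are given as a 3x3 rotation matrix whose columns are the frame's x, y, z axes.
In Python, from plant import env, read_camera, finish_job gives the robot as it stands. The module is installed in compiled form; this text tells all that it offers.
- The arm moves only by the shell command python3 -m jog 'ROWS' [FORCE]. ROWS is text: rows parted by semicolons, each of 5 numbers parted by spaces: the closure, from 0 (fully open) to 1 (shut), then the shift along the world's x, y, z in cm, then the turn about the world's z in rad. A call has 1 to 20 rows; each row is the pose to reach, as a shift and turn from the pose commanded when the call began; what a row does not reach only later rows make up. A row lasts 1/10 s, in which the tool goes at most 50 mm and 8.59 degrees, less where a joint would pass 70% of its speed; a pose out of reach is approached as far as the arm can. A call with a gripper value outside its range is refused whole. The fingers move at their own pace and stop on an object; FORCE is the grip in N (left out, the last holds). Time passes only in rows, so rows that repeat a pose let the fingers close. It gives the time, the measured TCP pose, the force, the opening and the grip force at its end, in the units of the state.
- env.get_obs(): the state, without advancing time (a new reading comes with each control period).
- read_camera(name): name is "scene" or "top"; returns a dict with "image" (400x640x3 uint8, red, green, blue), "fx", "fy", "cx", "cy" (pixels), "R" (3x3) and "t" (3): a world point X has camera coordinates R X + t. Camera axes: x right, y down, z forward; pixel columns grow to the right and rows downward; lengths in m; the calibration is good to about 2 mm. A picture is of the moment at which its call begins. There is no depth.
- finish_job(): hands the job in; it is judged then, once.
The state is a dict: "t": time; "joint_positions": joint angles; "qvel": joint speeds; "tau": joint torques, N m; "ee_pos": TCP position; "eef_rot": TCP orientation; "force": force on the tool from outside, world axes, zero at the start; "moment": the same for the moment, N m; "opening": opening from 0.0 (shut) to 1.0 (fully open); "grasp_force": force on a finger pad.
Only numpy, scipy, OpenCV 4.12 (cv2) and the standard library are available. Lean on these libraries where they do the work, as an engineer would, in place of code of your own. Each camera call takes 0.05 s, during which the arm holds its last target. There are 200 camera calls.

## Task

Stand the dark turned finial foot-down in the red sprung ring of the glue press and let go of it. Then lay the pressing bar over its brass cap, lengthwise from one stop post to the other, and press it down until it sits on both posts; finish while still holding it pressed down there. Leave the other things on the bench where they are.

Things in the scene. Friction and masses are not known exactly. Their poses are not given: they have to be found in the camera images.
- glue_press: Glue press, fixed to the bench: plywood base 110 (x) x 270 (y) x 12 mm, with a red sprung ring in the middle and two wooden stop posts at y = +95 and -95 mm. Origin: centre of the underside; z up, y runs from post to post
- ring_centre (a point): Centre of the top face of the red sprung ring, 44 mm above the bench with the spring free. The ring is 10 mm high, 68 mm outside, with a through hole 46 mm wide; the finial's foot goes into the hole and its flange rests on the ring's top face
- spring_ring (a joint): How far the ring is pressed down, m: 0 free, 0.012 its limit. The spring pushes up with 6 N at 0 and 0.75 N more per mm. With the finial in the ring and the bar sitting on both posts it reads about 0.009 to 0.010
- post_left_top (a point): Centre of the black rubber-topped upper face of the stop post at the +y end of the press, 44 (x) x 24 (y) mm, 92 mm above the bench
- post_right_top (a point): The same for the post at the -y end
- finial_grip (a point): Dark wooden finial, a round turned piece standing upright on its foot, 76 mm high, about 0.2 kg. This point lies on its axis at the middle of the belly, 45 mm above the foot's underside, where the belly is 54 mm wide (grip here); z points up to the cap. Below the belly a flange 62 mm wide spans 18 to 25 mm above the underside; the flat brass cap, 36 mm wide, is at the top. In the free ring the cap's top is 102 mm above the bench, 10 mm over the posts
- finial_shoulder (a point): Point on the finial's axis at the underside of its flange, 18 mm above the underside of the foot. The foot below it is 37 mm wide with a bevelled end
- bar_grip (a point): Pressing bar: flat pale wooden bar 26 (x) x 240 (y) x 14 mm, about 0.18 kg, lying flat, with a blue grip block 22 (x) x 56 (y) mm standing in the middle of it from 14 to 56 mm above its underside. This point is the centre of the block, 36 mm above the bar's underside; y along the bar, z up. The bar is the same either way round
- bar_end_a (a point): Point on the bar's underside 95 mm from its middle, at its +y end (comes over a post)
- bar_end_b (a point): The same at its -y end
- pressing_bar: The pressing bar; origin at the centre of its underside, axes as bar_grip
- finial: The finial; origin at the centre of its foot's underside
- glue_bottle: Bystander: white glue bottle with an orange nozzle, 60 mm wide, 187 mm high, standing; origin at its underside
- tape_measure: Bystander: yellow and black tape measure 71x76x34 mm
- collet_spanner: Bystander: flat steel spanner 32x148x6 mm

How it is judged (in metres and radians):
On the way, in this order (a step that is already met when the one before it is completed fails the run):
1. the finial stands upright in the ring, let go (horizontal distance between finial_shoulder and ring_centre below 0.009 m and angle between finial_grip's own z axis and vertical below 0.12 rad and distance between finial_shoulder and ring_centre below 0.0105 m and contact force between the fingers and finial below 0.1 N), for 0.2 s.
2. the bar lies over the cap from post to post (horizontal distance between finial_shoulder and ring_centre below 0.009 m and angle between finial_grip's own z axis and vertical below 0.12 rad and distance between finial_shoulder and ring_centre below 0.0105 m and horizontal distance between bar_grip and ring_centre below 0.02 m and angle between the y axis of bar_grip and the y axis of glue_press, either way round below 0.12 rad and contact force between pressing_bar and finial above 0.3 N), for 0.2 s.
At the end, for the whole second after the job is handed in: Robot still presses the bar (over 1 N): bar ends within 3.5 mm of both post tops, bar centred to 20 mm, within 0.12 rad of the posts' line, over 4 N on the finial, still; ring at least 7 mm down. Finial upright (0.12 rad), within 9 mm of the ring axis, flange on the ring (horizontal distance between finial_shoulder and ring_centre below 0.009 m and angle between finial_grip's own z axis and vertical below 0.12 rad and distance between finial_shoulder and ring_centre below 0.0105 m and horizontal distance between bar_grip and ring_centre below 0.02 m and angle between the y axis of bar_grip and the y axis of glue_press, either way round below 0.12 rad and value of joint spring_ring above 0.007 m and z of each of bar_end_a, bar_end_b in the frame of glue_press below 0.0955 m and contact force between pressing_bar and finial above 4 N and contact force between any of the fingers, the arm and pressing_bar above 1 N and linear speed of pressing_bar below 0.02 m/s); the arm keeps its last pose, push and grip.
It fails at once if another thing on the bench was moved by more than 30 mm (distance of any of glue_bottle, tape_measure, collet_spanner from where it was at the start of the episode above 0.03 m).
It also fails if it takes over 48 s, if anything falls off the work surface, if the arm or the gripper's body presses on something with over 40 N, if the wrist force passes 120 N, or if a joint passes its speed limit or range.

## Working session

There is one attempt and no reset: what is moved stays moved. The work goes in short steps, Python scripts to look and compute and a shell command to move; the robot and the scene stay as the last step left them, time stands still between calls to the robot, and variables do not carry over. Pictures are saved under pics/ and viewed, at most 10 in all, crops included, and the job is handed in when it is done.

```bash
mkdir -p pics
cat > h.py <<'E'
import numpy as np,cv2
from plant import env,read_camera
def shot(n,tag):
    c=read_camera(n); cv2.imwrite(f'pics/{tag}.png',c['image'][:,:,::-1]); return c
def ray(c,u,v,z):
    R,t=np.array(c['R']),np.array(c['t']); o=-R.T@t
    d=R.T@np.array([(u-c['cx'])/c['fx'],(v-c['cy'])/c['fy'],1]); return o+d*(z-o[2])/d[2]
def proj(c,X):
    p=np.array(c['R'])@np.array(X)+np.array(c['t']); return c['fx']*p[0]/p[2]+c['cx'],c['fy']*p[1]/p[2]+c['cy']
E
python3 - <<'E'
from h import *
for n in('top','scene'):
    c=shot(n,n+'0'); R,t=np.array(c['R']),np.array(c['t']); print(n,-R.T@t,R[2],c['fx'])
o=env.get_obs();print(o['eef_rot'],o['opening'],o['t'])
E
```

```text
top [ 0.38335941 -0.00659607  1.40963427] [ 0.12047229 -0.00547065 -0.99270162] 410.92152584994494
scene [-0.04811437 -0.5231321   1.01985933] [ 0.50491799  0.43157388 -0.74753048] 481.6969835206882
[[-9.55686958e-01  2.94384424e-01 -4.98945450e-04]
 [ 2.94384834e-01  9.55686050e-01 -1.32025309e-03]
 [ 8.81732622e-05 -1.40863063e-03 -9.99999004e-01]] 1.0003644433607686 0.1
```

View pics/top0.png

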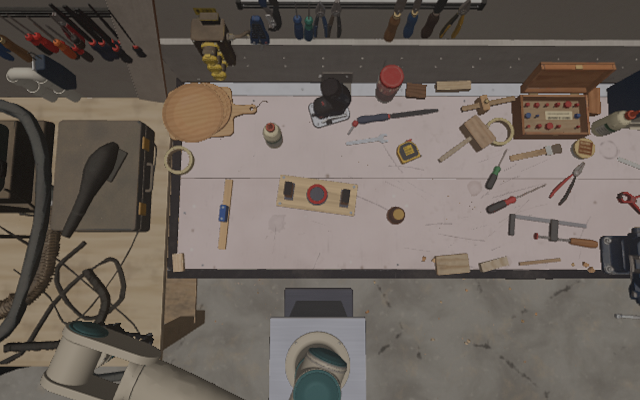

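View pics/scene0.png

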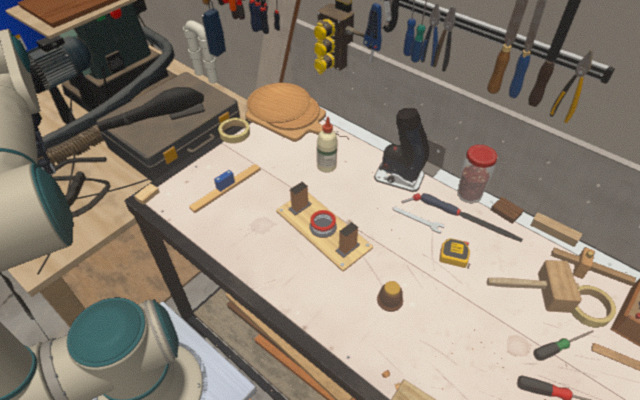

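Top view: bar with blue block at about (224,213), press with red ring at (317,195), its posts at (289,190) and (345,197), finial at (397,214). Scene view: block (224,180), ring (322,222), posts (299,195) and (347,237), finial (391,293). Now I'll measure them.

Run:
```python
from h import *
C={n:read_camera(n) for n in('top','scene')}
H={n:cv2.cvtColor(c['image'],cv2.COLOR_RGB2HSV) for n,c in C.items()}
def blob(n,lo,hi,box,rot=False):
    x0,y0,x1,y1=box; h=H[n].copy()
    if rot: h[...,0]=(h[...,0].astype(int)+90)%180
    m=cv2.inRange(h,lo,hi); k=np.zeros_like(m);k[y0:y1,x0:x1]=m[y0:y1,x0:x1]
    k,l,s,ce=cv2.connectedComponentsWithStats(k)
    i=1+np.argmax(s[1:,4]); cn=cv2.findContours((l==i).astype(np.uint8),0,2)[0][0]
    return s[i],ce[i],cn
def show(name,n,b,z):
    s,ce,cn=b; (u,v),wh,a=cv2.minAreaRect(cn); P=[ray(C[n],*p,z)[:2] for p in cv2.boxPoints(((u,v),wh,a))]
    P=np.array(P); print(name,n,'bb',s,'cent',ce.round(1),ray(C[n],*ce,z)[:2].round(4),'rect',ray(C[n],u,v,z)[:2].round(4),'sides',np.linalg.norm(P[1]-P[0]).round(4),np.linalg.norm(P[2]-P[1]).round(4),'ang',[np.degrees(np.arctan2(*(q)[::-1])).round(1) for q in(P[1]-P[0],P[2]-P[1])])
B={'top':dict(ring=(300,178,335,212),pl=(278,175,300,205),pr=(335,180,356,212),fin=(380,198,412,230),bar=(205,170,245,255)),
'scene':dict(ring=(300,200,345,245),pl=(284,178,312,215),pr=(334,218,362,256),fin=(370,275,410,315),bar=(180,155,270,215))}
for n in C:
    show('ring',n,blob(n,(75,110,60),(105,255,255),B[n]['ring'],True),.044)
    for p in('pl','pr'): show(p,n,blob(n,(0,0,0),(180,255,65),B[n][p]),.092)
    show('blue',n,blob(n,(100,100,40),(130,255,255),B[n]['bar']),.056)
    show('bar',n,blob(n,(10,60,120),(30,255,255),B[n]['bar']),.014)
    show('fin',n,blob(n,(5,70,0),(30,255,255),B[n]['fin']),.076)
big=[cv2.resize(C['top']['image'][a:b,c:d],None,fx=6,fy=6,interpolation=2) for a,b,c,d in((175,220,370,420),(170,215,290,340))]
s2=[cv2.resize(C['scene']['image'][a:b,c:d],None,fx=6,fy=6,interpolation=2) for a,b,c,d in((272,317,365,415),(200,245,297,347))]
cv2.imwrite('pics/z.png',np.vstack([np.hstack(big),np.hstack(s2)])[:,:,::-1])
```

```text
ring top bb [307 184  20  20 160] cent [316.5 193.5] [0.5615 0.0034] rect [0.5614 0.0034] sides 0.0638 0.0642 ang [np.float64(-90.0), np.float64(179.9)]
pl top bb [284 182   9  14  92] cent [287.9 188.2] [0.5724 0.0956] rect [0.5724 0.0956] sides 0.0429 0.0225 ang [np.float64(-7.4), np.float64(-98.2)]
pr top bb [341 189   9  15  96] cent [345.2 195.8] [ 0.5479 -0.0898] rect [ 0.5476 -0.0895] sides 0.044 0.0239 ang [np.float64(-9.7), np.float64(-99.5)]
blue top bb [219 205   7  16  67] cent [222.4 212.6] [0.4962 0.3137] rect [0.4964 0.3142] sides 0.0506 0.0172 ang [np.float64(-4.6), np.float64(-96.3)]
bar top bb [218 221  11  29 202] cent [222.5 235. ] [0.4239 0.3212] rect [0.4251 0.3214] sides 0.0949 0.0269 ang [np.float64(-6.9), np.float64(-98.5)]
fin top bb [387 207  18  17 237] cent [395.4 215. ] [ 0.4868 -0.2539] rect [ 0.4868 -0.2541] sides 0.0537 0.0525 ang [np.float64(-45.5), np.float64(-135.7)]
ring scene bb [310 210  26  21 243] cent [322.6 219.7] [0.5604 0.0013] rect [0.5594 0.0007] sides 0.0667 0.0678 ang [np.float64(-50.0), np.float64(-140.7)]Traceback (most recent call last):
  File "<stdin>", line 18, in <module>
  File "<stdin>", line 9, in blob
    return _wrapfunc(a, 'argmax', axis=axis, out=out, **kwds)
    return bound(*args, **kwds)
ValueError: attempt to get argmax of an empty sequence
```

Run:
```python
from h import *
C={n:read_camera(n) for n in('top','scene')}
big=[cv2.resize(C['top']['image'][a:b,c:d],None,fx=7,fy=7,interpolation=0) for a,b,c,d in((195,235,375,425),(175,215,292,342))]
s2=[cv2.resize(C['scene']['image'][a:b,c:d],None,fx=7,fy=7,interpolation=0) for a,b,c,d in((272,312,365,415),(200,240,297,347))]
cv2.imwrite('pics/z.png',np.vstack([np.hstack(big),np.hstack(s2)])[:,:,::-1])
# predicted scene pixels of features at top-view positions
c=C['scene']
for nm,X in dict(cap=(.4868,-.2539,.076),ring=(.5605,.0025,.044),pl=(.5724,.0956,.092),pr=(.5479,-.0898,.092),blue=(.4963,.314,.056)).items(): print(nm,np.round(proj(c,X),1))
h=cv2.cvtColor(c['image'],cv2.COLOR_RGB2HSV)
def cent(lo,hi,b):
    m=cv2.inRange(h[b[1]:b[3],b[0]:b[2]],lo,hi);y,x=np.nonzero(m);return x.mean()+b[0],y.mean()+b[1],len(x),x.min()+b[0],x.max()+b[0],y.min()+b[1],y.max()+b[1]
print('blue',cent((100,100,40),(130,255,255),(180,155,270,215)))
print(h[284,378:406].tolist()); print(h[275:312,391].tolist())
ht=cv2.cvtColor(C['top']['image'],cv2.COLOR_RGB2HSV); print(ht[214,384:410].tolist())
```

```text
cap [387.3 285.8]
ring [322.3 219.4]
pl [298.2 187.7]
pr [347.5 228.7]
blue [223.2 175.2]
blue (np.float64(223.24675324675326), np.float64(176.80519480519482), 77, np.int64(215), np.int64(232), np.int64(172), np.int64(182))
[[14, 33, 227], [16, 38, 228], [15, 40, 218], [12, 40, 221], [10, 40, 223], [11, 42, 198], [15, 66, 171], [17, 114, 185], [19, 148, 195], [20, 153, 192], [20, 151, 194], [19, 146, 198], [19, 149, 197], [20, 154, 197], [20, 151, 197], [20, 149, 192], [20, 150, 195], [20, 152, 195], [20, 157, 193], [20, 145, 195], [16, 94, 210], [15, 49, 223], [16, 36, 231], [16, 32, 232], [17, 30, 233], [21, 25, 232], [23, 26, 231], [22, 25, 231]]
[[16, 37, 229], [17, 34, 227], [18, 36, 229], [17, 30, 228], [16, 29, 231], [15, 39, 228], [17, 110, 199], [20, 154, 195], [20, 155, 194], [20, 154, 197], [20, 152, 195], [20, 152, 198], [20, 150, 195], [20, 154, 191], [20, 149, 199], [19, 147, 200], [20, 152, 201], [20, 150, 200], [19, 151, 189], [18, 128, 153], [16, 111, 131], [15, 105, 122], [15, 100, 110], [12, 81, 98], [12, 83, 101], [12, 78, 92], [10, 73, 101], [12, 73, 102], [8, 73, 98], [13, 69, 92], [14, 66, 89], [14, 67, 88], [14, 84, 97], [10, 89, 120], [9, 99, 116], [12, 100, 105], [12, 55, 145]]
[[7, 27, 162], [6, 25, 165], [8, 41, 124], [9, 94, 87], [9, 87, 70], [8, 78, 62], [10, 74, 62], [9, 86, 68], [10, 87, 70], [18, 124, 130], [18, 124, 138], [18, 122, 136], [18, 122, 136], [18, 122, 136], [18, 122, 136], [18, 122, 136], [18, 122, 136], [18, 122, 136], [19, 124, 138], [19, 128, 136], [15, 118, 80], [4, 23, 152], [8, 25, 162], [8, 26, 160], [8, 26, 160], [6, 26, 159]]
```

View pics/z.png

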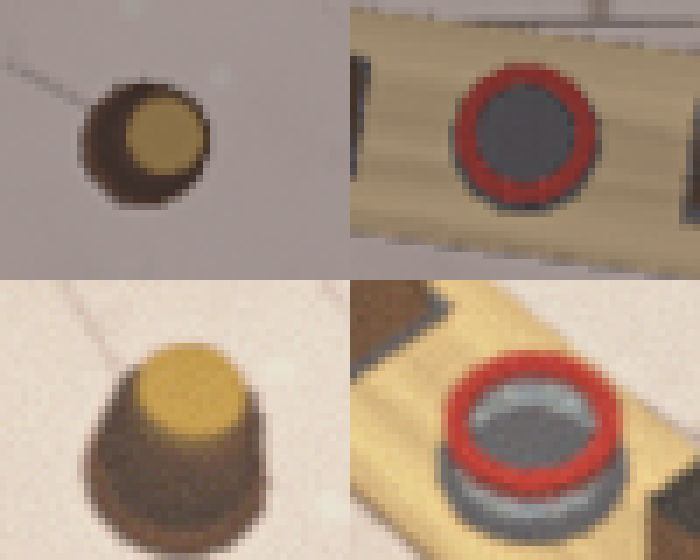

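The crop shows the brass cap at about (398.5,214) top and (392,287.5) scene, and a clean ring ellipse in both. I'll measure the cap on its own.

Run:
```python
from h import *
C={n:read_camera(n) for n in('top','scene')}
def cent(n,lo,hi,b,rot=0):
    h=cv2.cvtColor(C[n]['image'],cv2.COLOR_RGB2HSV).copy()
    if rot:h[...,0]=(h[...,0].astype(int)+90)%180
    m=cv2.inRange(h[b[1]:b[3],b[0]:b[2]],lo,hi);y,x=np.nonzero(m)
    mm=[(x.min()+x.max())/2+b[0],(y.min()+y.max())/2+b[1]]
    return x.mean()+b[0],y.mean()+b[1],len(x),mm
a=cent('top',(15,100,105),(25,255,255),(380,198,412,230)); b=cent('scene',(17,125,165),(24,255,255),(375,275,410,310))
def tri(a,b):
    P=[np.array(C[n]['R']) for n in C]; M=[np.diag([c['fx'],c['fy'],1])@np.c_[c['R'],c['t']] for c in C.values()]
    for m,c in zip(M,C.values()): m[0]+=c['cx']*m[2];m[1]+=c['cy']*m[2]
    X=cv2.triangulatePoints(M[0],M[1],np.array(a[:2],float),np.array(b[:2],float)).ravel();return X[:3]/X[3]
print('cap',a,b,ray(C['top'],*a[:2],.076),ray(C['scene'],*b[:2],.076),tri(a,b))
for n,bx in(('top',(300,178,335,212)),('scene',(300,200,345,245))):
    r=cent(n,(75,110,60),(105,255,255),bx,1); print('ring',r,ray(C[n],*r[3],.044))
o=env.get_obs();print(o['t'],o['ee_pos'])
```

```text
cap (np.float64(398.0531914893617), np.float64(213.87234042553192), 94, [np.float64(398.0), np.float64(214.0)]) (np.float64(391.95238095238096), np.float64(287.51020408163265), 147, [np.float64(392.0), np.float64(287.5)]) [ 0.49051879 -0.26252305  0.076     ] [ 0.48997354 -0.26443878  0.076     ] [ 0.49113477 -0.26345064  0.07337389]
ring (np.float64(316.53416149068323), np.float64(193.53416149068323), 161, [np.float64(316.5), np.float64(193.5)]) [0.56144069 0.00337628 0.044     ]
ring (np.float64(321.6831683168317), np.float64(219.21122112211222), 303, [np.float64(322.0), np.float64(222.0)]) [ 0.55340239 -0.00264715  0.044     ]
0.4 [0.15450164 0.50173545 0.20061482]
```

```bash
python3 -m jog '0 24.5 -25 0 0;0 24.5 -25 0 0;0 24.5 -25 0 0;0 24.5 -25 0 0;0 24.5 -25 0 0;0 24.5 -25 0 0;0 24.5 -25 0 0;0 24.5 -25 0 0;0 33.6 -76.5 0 0;0 33.6 -76.5 0 0;0 33.6 -76.5 0 0;0 33.6 -76.5 0 0;0 33.6 -76.5 0 0;0 33.6 -76.5 0 0;0 33.6 -76.5 0 0;0 33.6 -76.5 0 0;0 33.6 -76.5 0 0;0 33.6 -76.5 0 0;0 33.6 -76.5 0 0;0 33.6 -76.5 0 0' 40; python3 -m jog '0 0 0 0 0;0 0 0 0 0;0 0 0 0 0;0 0 0 0 0'
```

```text
t: 2.4
ee_pos: [0.4904, -0.2653, 0.1998]
eef_rot: [[-0.955, 0.297, -0.001], [0.297, 0.955, 0.001], [0.001, 0.0, -1.0]]
force: [0.0, 0.6, 0.6]
opening: 1.0
grasp_force: 0.0
t: 2.8
ee_pos: [0.4907, -0.2623, 0.2011]
eef_rot: [[-0.956, 0.293, 0.001], [0.293, 0.956, -0.0], [-0.001, -0.0, -1.0]]
force: [-0.3, 0.0, 0.9]
opening: 1.002
grasp_force: 0.0
```

```bash
python3 -m jog '0 0 -0.1 -4 0;0 0 -0.1 -8 0;0 0 -0.1 -11 0;0 0 -0.1 -14 0;0 0 -0.1 -16 0;0 0 -0.1 -17.6 0;0 0 -0.1 -17.6 0;0 0 -0.1 -17.6 0;1 0 -0.1 -17.6 0;1 0 -0.1 -17.6 0;1 0 -0.1 -17.6 0;1 0 -0.1 -17.6 0;1 0 -0.1 -17.6 0;1 0 -0.1 -17.6 0;1 0 -0.1 -17.6 0;1 0 -0.1 -17.6 0;1 0 -0.1 -17.6 0;1 0 -0.1 -17.6 0' 40
python3 - <<'E'
from h import *
c=read_camera('scene');d=read_camera('top')
cv2.imwrite('pics/g.png',np.hstack([cv2.resize(x['image'][a:b,e:f],None,fx=4,fy=4,interpolation=2) for x,a,b,e,f in((c,220,320,340,440),(d,170,270,350,450))])[:,:,::-1])
E
```

```text
t: 4.6
ee_pos: [0.4918, -0.2639, 0.0265]
eef_rot: [[-0.956, 0.294, 0.003], [0.294, 0.956, 0.0], [-0.003, 0.001, -1.0]]
force: [1.0, 2.9, 5.7]
opening: 0.503
grasp_force: 37.1
```

View pics/g.png

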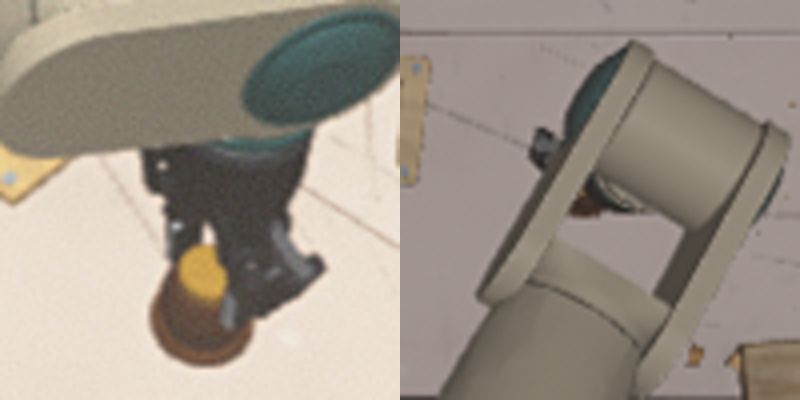

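The finial is centred between the fingers (cap still at about (390,288)), tips just above the flange. But the opening is smaller than I expected, so I'll test with a small lift.

```bash
python3 -m jog '1 0 0 0.3 0;1 0 0 0.6 0;1 0 0 1 0;1 0 0 1.5 0;1 0 0 2 0;1 0 0 2.5 0;1 0 0 3 0;1 0 0 3 0;1 0 0 3 0;1 0 0 3 0' 40
python3 - <<'E'
from h import *
c=read_camera('scene');d=read_camera('top')
cv2.imwrite('pics/g2.png',cv2.resize(c['image'][210:320,335:435],None,fx=5,fy=5,interpolation=2)[:,:,::-1])
E
```

```text
t: 5.7
ee_pos: [0.4904, -0.2641, 0.0544]
eef_rot: [[-0.956, 0.294, -0.0], [0.294, 0.956, 0.0], [0.001, 0.0, -1.0]]
force: [-0.2, 0.0, -1.8]
opening: 0.501
grasp_force: 35.8
```

View pics/g2.png

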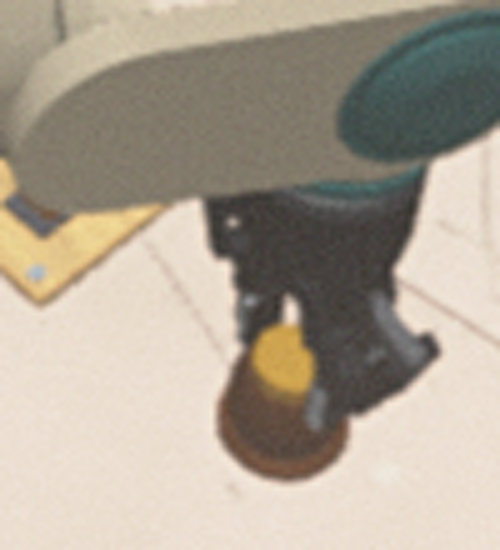

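Run:
```python
from h import *
c=read_camera('scene')
for z in(0,.018,.028,.046,.076,.104):print(z,np.round(proj(c,(.4902,-.2635,z)),1))
h=cv2.cvtColor(c['image'],cv2.COLOR_RGB2HSV)[265:310,375:410]
y,x=np.nonzero(cv2.inRange(h,(17,125,165),(24,255,255)));print(len(x),x.min()+375,x.max()+375,y.min()+265,y.max()+265)
for u in (385,388): print(u,y[x+375==u].min()+265,y[x+375==u].max()+265)
```

```text
0 [388.4 304.2]
0.018 [389.2 300.3]
0.028 [389.6 298.1]
0.046 [390.4 294.1]
0.076 [391.7 287.2]
0.104 [392.9 280.5]
117 386 396 275 288Traceback (most recent call last):
  File "<stdin>", line 6, in <module>
    return umr_minimum(a, axis, None, out, keepdims, initial, where)
ValueError: zero-size array to reduction operation minimum which has no identity
```

Lifted cleanly: cap mid-row is now 281.5 (280.5 predicted for no slip), no visible tilt. Carry it above the ring.

```bash
python3 -m jog '1 0 0 2 0;1 0 0 4 0;1 0 0 6 0;1 0 0 8 0;1 0 0 9 0;1 0.5 2 9 0;1 1.3 5 9 0;1 2.1 8 9 0;1 2.9 11 9 0;1 3.7 14 9 0;1 4.5 17 9 0;1 5.3 20 9 0;1 6.1 23 9 0;1 6.6 25 9 0;1 7.1 26.6 9 0;1 7.1 26.6 9 0;1 7.1 26.6 9 0;1 7.1 26.6 9 0;1 7.1 26.6 9 0'
python3 - <<'E'
from h import *
c=read_camera('scene');d=read_camera('top')
cv2.imwrite('pics/g3.png',cv2.resize(c['image'][150:270,250:400],None,fx=5,fy=5,interpolation=2)[:,:,::-1])
h=cv2.cvtColor(c['image'],cv2.COLOR_RGB2HSV)[150:270,250:400]
y,x=np.nonzero(cv2.inRange(h,(17,125,165),(24,255,255)))
print([np.round(proj(c,(.5608,.0024,z)),1) for z in(.044,.118,.194)])
E
```

```text
t: 7.75
ee_pos: [0.5614, 0.0008, 0.1447]
eef_rot: [[-0.955, 0.296, 0.0], [0.296, 0.955, -0.0], [-0.0, -0.0, -1.0]]
force: [0.1, 0.1, -1.8]
opening: 0.5
grasp_force: 36.2
[array([322.4, 219.4]), array([322.2, 200.6]), array([322. , 179.4])]
```

View pics/g3.png

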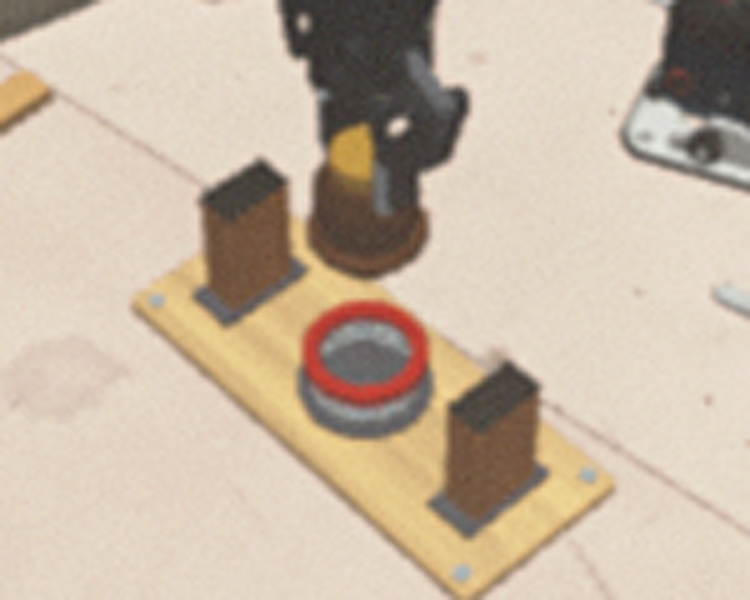

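Flange centre column about 323.4 and ring centre about 323.1, so it's well aligned sideways. Lower to just above the ring and check the depth direction numerically.

```bash
python3 -m jog '1 0 0.1 -2 0;1 0 0.1 -4 0;1 0 0.1 -5.5 0;1 0 0.1 -6.3 0;1 0 0.1 -6.3 0;1 0 0.1 -6.3 0;1 0 0.1 -6.3 0'
python3 - <<'E'
from h import *
c=read_camera('scene')
cv2.imwrite('pics/g4.png',cv2.resize(c['image'][170:250,280:380],None,fx=8,fy=7,interpolation=2)[:600,:,::-1])
print([np.round(proj(c,(.5608,.0024,z)),1) for z in(.044,.054,.072,.079,.130)])
# front-lowest ellipse points for flange bottom (z .072), r31 and ring top r34
a=np.linspace(0,6.28,400)
for z,r in((.072,.031),(.044,.034)):
    P=np.array([proj(c,(.5608+r*np.cos(t),.0024+r*np.sin(t),z)) for t in a]);print(z,P.min(0),P.max(0))
E
```

```text
t: 8.55
ee_pos: [0.5622, 0.0027, 0.0829]
eef_rot: [[-0.956, 0.294, 0.002], [0.294, 0.956, -0.0], [-0.002, 0.001, -1.0]]
force: [0.2, -0.4, -2.2]
opening: 0.5
grasp_force: 36.2
[array([322.4, 219.4]), array([322.3, 216.9]), array([322.3, 212.5]), array([322.3, 210.7]), array([322.1, 197.4])]
0.072 [310.27441644 203.44348786] [334.30740324 221.7763092 ]
0.044 [309.40018718 209.53294638] [335.32307014 229.55469712]
```

View pics/g4.png

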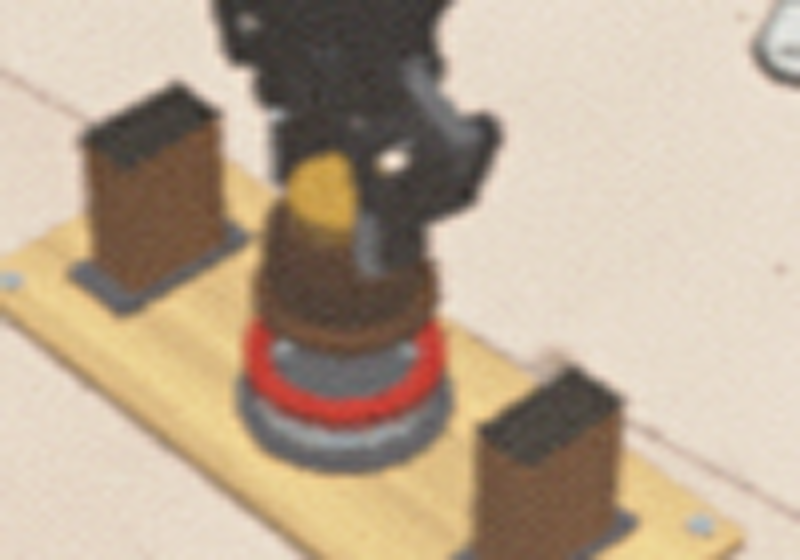

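Run:
```python
from h import *
c=read_camera('scene')
print(c['image'][210:234,320:326].mean(1).round().astype(int).tolist())
```

```text
[[90, 69, 58], [87, 69, 58], [86, 69, 56], [84, 68, 56], [82, 66, 55], [81, 66, 56], [88, 70, 60], [105, 79, 60], [115, 84, 61], [108, 80, 62], [96, 76, 66], [100, 93, 91], [106, 104, 104], [109, 107, 108], [106, 105, 106], [103, 105, 106], [130, 100, 100], [188, 77, 70], [200, 67, 53], [182, 63, 53], [147, 73, 65], [145, 110, 108], [153, 152, 153], [144, 148, 150]]
```

```bash
python3 -m jog '1 -0.1 -0.1 -0.5 0;1 -0.1 -0.1 -0.9 0;1 -0.1 -0.1 -1.3 0;1 -0.1 -0.1 -1.6 0;1 -0.1 -0.1 -1.6 0;1 -0.1 -0.1 -1.6 0'
python3 - <<'E'
from h import *
c=read_camera('scene')
print(env.get_obs()['ee_pos'],env.get_obs()['force'])
print(c['image'][210:234,320:326].mean(1).round().astype(int).tolist())
E
```

```text
t: 9.25
ee_pos: [0.5605, 0.0018, 0.0657]
eef_rot: [[-0.956, 0.294, -0.0], [0.294, 0.956, 0.0], [0.0, 0.0, -1.0]]
force: [0.5, -0.6, -2.7]
opening: 0.506
grasp_force: 36.2
[0.56064128 0.00178022 0.06584666] [-0.26084562 -0.49436211 -2.51663962]
[[109, 89, 75], [102, 84, 73], [100, 83, 73], [98, 80, 69], [95, 76, 62], [91, 71, 59], [88, 70, 58], [86, 70, 56], [84, 66, 57], [84, 69, 56], [84, 69, 57], [87, 67, 55], [110, 81, 63], [116, 84, 62], [102, 77, 59], [92, 80, 71], [128, 92, 90], [190, 79, 71], [201, 67, 57], [184, 66, 53], [146, 71, 64], [147, 112, 110], [153, 152, 154], [145, 149, 150]]
```

The foot has entered the hole without any contact force. Lower it until seated.

```bash
python3 -m jog '1 0 0 -0.4 0;1 0 0 -0.8 0;1 0 0 -1.1 0;1 0 0 -1.3 0;1 0 0 -1.3 0;1 0 0 -1.3 0;1 0 0 -1.3 0'
```

```text
t: 10.0
ee_pos: [0.5606, 0.0017, 0.0528]
eef_rot: [[-0.956, 0.294, 0.0], [0.294, 0.956, -0.0], [-0.0, 0.0, -1.0]]
force: [-0.1, -0.0, -0.7]
opening: 0.499
grasp_force: 36.5
```

```bash
python3 -m jog '1 0 0 -0.1 0;1 0 0 -0.2 0;1 0 0 -0.2 0;1 0 0 -0.2 0'; python3 -m jog '0.8 0 0 0 0;0.6 0 0 0 0;0.4 0 0 0 0;0.2 0 0 0 0;0 0 0 0 0;0 0 0 0 0;0 0 0 0 0;0 0 0 0 0;0 0 0 3 0;0 0 0 6 0;0 0 0 9 0;0 0 0 12 0;0 0 0 14 0;0 0 0 14 0'
python3 - <<'E'
from h import *
c=read_camera('scene');d=read_camera('top')
cv2.imwrite('pics/g5.png',np.hstack([cv2.resize(c['image'][170:250,280:380],None,fx=5,fy=5,interpolation=2),cv2.resize(d['image'][150:230,280:360],None,fx=5,fy=5,interpolation=2)])[:,:,::-1])
h=cv2.cvtColor(c['image'],cv2.COLOR_RGB2HSV)[180:230,305:340]
y,x=np.nonzero(cv2.inRange(h,(17,125,165),(24,255,255)));u,v=x.mean()+305,y.mean()+180;print(len(x),u,v,ray(c,u,v,.102))
print(env.get_obs()['t'],env.get_obs()['ee_pos'])
E
```

```text
t: 10.4
ee_pos: [0.5608, 0.0016, 0.0513]
eef_rot: [[-0.956, 0.294, 0.001], [0.294, 0.956, -0.0], [-0.001, 0.0, -1.0]]
force: [-0.9, -2.5, 3.8]
opening: 0.499
grasp_force: 38.2
t: 11.8
ee_pos: [0.562, 0.0017, 0.1944]
eef_rot: [[-0.956, 0.294, 0.007], [0.294, 0.956, -0.0], [-0.006, 0.002, -1.0]]
force: [0.6, -0.3, 0.0]
opening: 1.002
grasp_force: 0.0
104 322.24038461538464 205.64423076923077 [5.58669436e-01 4.94819225e-04 1.02000000e-01]
11.9 [0.56041164 0.00176    0.19007596]
```

View pics/g5.png

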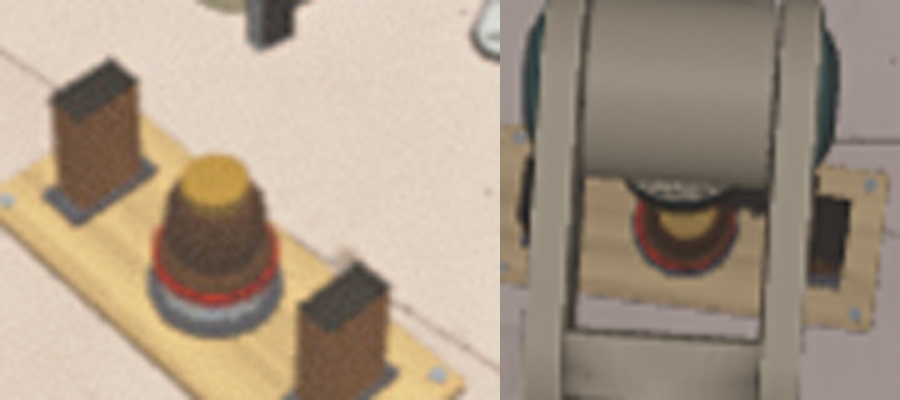

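The finial stands upright in the ring with its flange down; cap at about (322,206). Now refine the bar's pose.

Run:
```python
from h import *
for n,b in(('top',(205,165,245,258)),('scene',(180,155,270,215))):
    c=read_camera(n);x0,y0,x1,y1=b
    h=cv2.cvtColor(c['image'],cv2.COLOR_RGB2HSV)[y0:y1,x0:x1]
    m=cv2.inRange(h,(10,60,100),(30,255,255))
    k,l,s,ce=cv2.connectedComponentsWithStats(m)
    idx=[i for i in range(1,k) if s[i,4]>60]
    P=[]
    for i in idx:
        print(n,s[i].tolist(),ray(c,ce[i][0]+x0,ce[i][1]+y0,.014)[:2].round(4))
        y,x=np.nonzero(l==i);P+=[ray(c,u+x0,v+y0,.014)[:2] for u,v in zip(x,y)]
    P=np.array(P,np.float32);(ctr,wh,a)=cv2.minAreaRect(P);vx,vy,*_=cv2.fitLine(P,cv2.DIST_HUBER,0,.001,.001).ravel()
    print(n,'rect',np.round(ctr,4),np.round(wh,4),a,'axis',np.degrees(np.arctan(vy/vx)))
```

```text
top [18, 14, 10, 29, 203] [0.5688 0.3086]
top [13, 55, 11, 30, 220] [0.4237 0.3201]
top rect [0.496  0.3143] [0.0272 0.2381] 85.4858169555664 axis -4.4874516
scene [9, 9, 72, 49, 640] [0.4854 0.3095]
scene rect [0.4943 0.3097] [0.0359 0.2414] 85.55658721923828 axis -4.851879
```

```bash
python3 -m jog '0 -1.3 6 0 0.22;0 -2.2 10 0 0.22;0 -3.1 15 0 0.22;0 -4 19 0 0.22;0 -5 23 0 0.22;0 -5.8 27 0 0.22;0 -6.5 31.1 0 0.22;0 -6.5 31.1 0 0.22;0 -6.5 31.1 0 0.22;0 -6.5 31.1 0 0.22' ; python3 -m jog '0 0 0 0 0;0 0 0 0 0;0 0 0 0 0'
```

```text
t: 13.0
ee_pos: [0.4955, 0.3118, 0.1898]
eef_rot: [[-0.997, 0.08, -0.001], [0.08, 0.997, -0.001], [0.001, -0.001, -1.0]]
force: [-0.9, 0.1, 0.4]
opening: 1.001
grasp_force: 0.0
t: 13.3
ee_pos: [0.4958, 0.3121, 0.1908]
eef_rot: [[-0.997, 0.08, 0.0], [0.08, 0.997, 0.0], [-0.0, 0.0, -1.0]]
force: [0.9, 0.2, 0.0]
opening: 0.997
grasp_force: 0.0
```

```bash
python3 -m jog '0 0 0.1 -4 0;0 0 0.1 -8 0;0 0 0.1 -12 0;0 0 0.1 -15 0;0 0 0.1 -17 0;0 0 0.1 -17 0;0 0 0.1 -17 0;1 0 0.1 -17 0;1 0 0.1 -17 0;1 0 0.1 -17 0;1 0 0.1 -17 0;1 0 0.1 -17 0;1 0 0.1 -17 0;1 0 0.1 -17 0;1 0 0.1 -17 0;1 0 0.1 -17 0;1 0 0.1 -17 0;1 0 0.1 -17 0;1 0 0.1 -17 0' 100;  python3 -m jog '1 0 0 2 0;1 0 0 5 0;1 0 0 9 0;1 0 0 13 0;1 0 0 16 0;1 0 0 16 0;1 0 0 16 0;1 0 0 16 0'
```

```text
t: 15.2
ee_pos: [0.4959, 0.3142, 0.0217]
eef_rot: [[-0.997, 0.079, 0.001], [0.079, 0.997, 0.001], [-0.001, 0.001, -1.0]]
force: [-2.0, 0.1, 5.1]
opening: 0.207
grasp_force: 98.0
t: 16.0
ee_pos: [0.4947, 0.3133, 0.1782]
eef_rot: [[-0.997, 0.079, -0.004], [0.079, 0.997, -0.002], [0.003, -0.002, -1.0]]
force: [0.1, -0.1, -2.3]
opening: 0.202
grasp_force: 98.2
```

```bash
python3 -m jog '1 0.6 -2.5 0 -0.14;1 1.2 -5 0 -0.28;1 1.8 -8 0 -0.42;1 2.4 -11 0 -0.56;1 3 -14 0 -0.7;1 3.6 -17 0 -0.84;1 4.2 -20 0 -0.98;1 4.8 -23 0 -1.12;1 5.4 -26 0 -1.26;1 5.9 -28.5 0 -1.4;1 6.3 -30 0 -1.53;1 6.5 -31.1 0 -1.625;1 6.5 -31.1 0 -1.625;1 6.5 -31.1 0 -1.625;1 6.5 -31.1 0 -1.625;1 6.5 -31.1 0 -1.625'
python3 - <<'E'
from h import *
c=read_camera('scene');d=read_camera('top')
cv2.imwrite('pics/g6.png',np.hstack([cv2.resize(c['image'][130:260,250:380],None,fx=3,fy=3,interpolation=2),cv2.resize(d['image'][130:260,250:380],None,fx=3,fy=3,interpolation=2)])[:,:,::-1])
print(env.get_obs()['ee_pos'],env.get_obs()['eef_rot'])
E
```

```text
t: 17.6
ee_pos: [0.5603, 0.0035, 0.1805]
eef_rot: [[0.13, 0.991, -0.0], [0.991, -0.13, 0.0], [0.0, -0.0, -1.0]]
force: [0.5, 0.7, -0.6]
opening: 0.205
grasp_force: 98.3
[0.5604505  0.00329293 0.18068813] [[ 1.31181090e-01  9.91358422e-01  9.28128902e-06]
 [ 9.91358422e-01 -1.31181090e-01 -1.50099652e-05]
 [-1.36627258e-05  1.11701076e-05 -1.00000000e+00]]
```

View pics/g6.png

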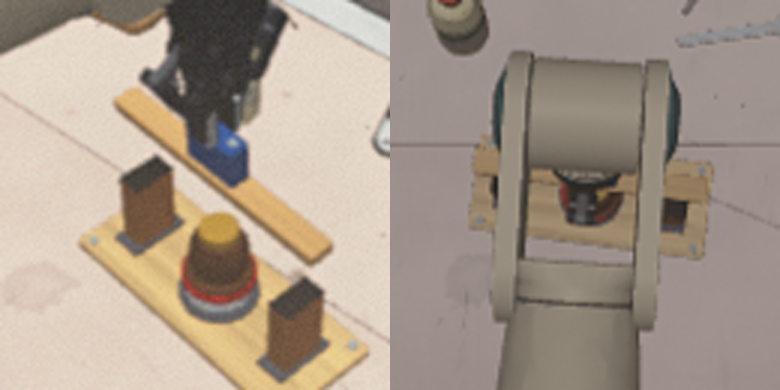

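The bar is level, lying along the posts above the cap. Lower to contact.

```bash
python3 -m jog '1 0 -0.1 -2 0;1 0 -0.1 -4 0;1 0 -0.1 -5 0;1 0 -0.1 -5.5 0;1 0 -0.1 -5.8 0;1 0 -0.1 -6 0;1 0 -0.1 -6 0;1 0 -0.1 -6 0;1 0 -0.1 -6 0'; python3 -m jog '1 0 0 -0.2 0;1 0 0 -0.2 0;1 0 0 -0.2 0;1 0 0 -0.2 0'
```

```text
t: 18.6
ee_pos: [0.5608, 0.0018, 0.1215]
eef_rot: [[0.133, 0.991, 0.001], [0.991, -0.133, 0.0], [0.0, 0.001, -1.0]]
force: [-0.9, 0.1, 2.9]
opening: 0.206
grasp_force: 99.1
t: 19.0
ee_pos: [0.5608, 0.0018, 0.1191]
eef_rot: [[0.133, 0.991, 0.001], [0.991, -0.133, -0.0], [0.0, 0.001, -1.0]]
force: [-0.6, -0.1, 4.8]
opening: 0.207
grasp_force: 99.4
```

```bash
python3 -m jog '1 0 0 -0.2 0;1 0 0 -0.4 0;1 0 0 -0.5 0;1 0 0 -0.5 0;1 0 0 -0.5 0'; python3 -m jog '1 0 0 -0.2 0;1 0 0 -0.3 0;1 0 0 -0.3 0;1 0 0 -0.3 0';python3 -m jog '1 0 0 -0.2 0;1 0 0 -0.2 0;1 0 0 -0.2 0'
```

```text
t: 19.5
ee_pos: [0.561, 0.0017, 0.1147]
eef_rot: [[0.133, 0.991, 0.002], [0.991, -0.133, -0.0], [0.0, 0.002, -1.0]]
force: [-2.2, -0.1, 9.2]
opening: 0.208
grasp_force: 99.7
t: 19.9
ee_pos: [0.5615, 0.0018, 0.1134]
eef_rot: [[0.133, 0.991, 0.004], [0.991, -0.133, -0.0], [0.0, 0.004, -1.0]]
force: [-4.2, 0.3, 15.6]
opening: 0.208
grasp_force: 100.7
t: 20.2
ee_pos: [0.5621, 0.0017, 0.1132]
eef_rot: [[0.133, 0.991, 0.006], [0.991, -0.133, -0.0], [0.0, 0.006, -1.0]]
force: [-6.3, 1.6, 22.7]
opening: 0.206
grasp_force: 101.8
```

```bash
python3 -m jog '1 0 0 -0.1 0;1 0 0 -0.1 0;1 0 0 -0.1 0;1 0 0 -0.1 0;1 0 0 -0.1 0'
python3 - <<'E'
from h import *
c=read_camera('scene')
cv2.imwrite('pics/g7.png',cv2.resize(c['image'][150:260,260:380],None,fx=5,fy=5,interpolation=2)[:,:,::-1])
E
```

```text
t: 20.7
ee_pos: [0.5623, 0.0017, 0.1132]
eef_rot: [[0.133, 0.991, 0.007], [0.991, -0.133, -0.0], [0.0, 0.007, -1.0]]
force: [-8.3, 0.9, 27.4]
opening: 0.206
grasp_force: 102.4
```

View pics/g7.png

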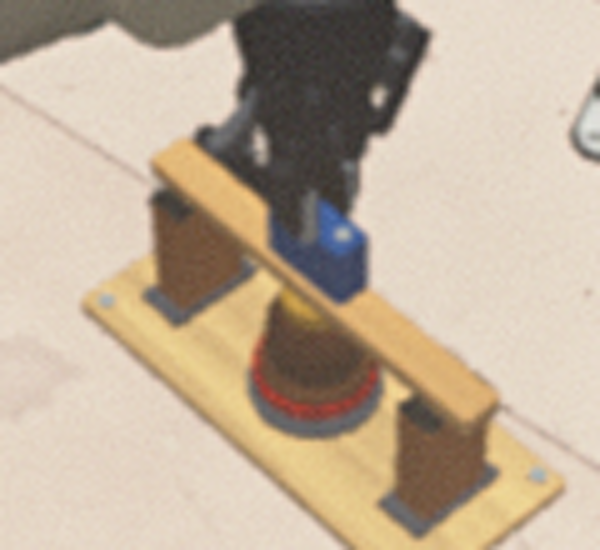

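The bar sits on both posts (black tops in contact at about (170,200) and (425,405) in the crop). The ring is pressed down and the finial is upright, with the gripper holding steady at 27 N, so I'm handing in.

```bash
python3 -c "
from plant import finish_job
print(finish_job())"
```

```text
the job is handed in; nothing more can be done
None
```

I handed the job in with the finial upright in the sprung ring and the bar pressed down onto both posts, still held at about 27 N; the hand-in gave no verdict.

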